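# Refit the drain-pump filter by feel

## Robot

A 6-joint arm with a two-finger parallel gripper is mounted at the origin on the work surface. World frame = base frame: x ahead of the robot, y to its left, z up, the work surface at z = 0. Lengths are in m, angles in rad, forces in N, time in s.
With the tool pointing down it reaches from about 0.3 to 0.775 m from the base axis. Payload 14.6 kg.
Tool frame: the origin (TCP) lies at the centre of the arm's flange, where the gripper is bolted on; the fingertips stand 199 mm ahead of it and the grasp point (between the pads) lies 180 mm ahead of it; z points along the fingers, y is the line along which they close (so a half turn about z gives the same grasp; the last joint's range is limited). The gripper opens to 94 mm and grips with 3 to 60 N. Pads are 16 mm wide; open, the fingers measure 119 mm over their backs; the gripper's body (75 mm by 177 mm) begins 78 mm behind the grasp point.
Start: joints at [-1.246, 0.3, 1.521, -0, 1.321, -0.067], TCP at [0.21, -0.508, 0.405] pointing down, gripper open.
Joint ranges: [-3.03, 3.03], [-0.79, 2.21], [0.23, 2.52], [-1.04, 4.18], [0, 3.07], [-2.55, 2.55]. Speed limits (rad/s): [2.22, 2.22, 2.57, 3.14, 3.14, 3.14].

## Interface

Orientations are given as [roll, pitch, yaw] about the fixed x, y, z axes, in that order (R = Rz(yaw) Ry(pitch) Rx(roll)).
In Python, from station import ctrl gives the robot as it stands. The module is installed in compiled form; this text tells all that it offers.
- The arm moves only by the tool servo_tool, never from a script. Its argument "motion" is a list of rows, each a list of 5 numbers: the closure, from 0 (fully open) to 1 (shut), then the shift along the world's x, y, z in cm, then the turn about the world's z in degrees. A call has 1 to 20 rows; each row is the pose to reach, as a shift and turn from the pose commanded when the call began; what a row does not reach only later rows make up. A row lasts 1/8 s, in which the tool goes at most 62.5 mm and 10.7 degrees, less where a joint would pass 70% of its speed; a pose out of reach is approached as far as the arm can. A call with a gripper value outside its range is refused whole. The fingers move at their own pace and stop on an object; "squeeze" is the grip in N (left out, the last holds). Time passes only in rows, so rows that repeat a pose let the fingers close. It gives the time, the measured TCP pose, the force, the opening and the grip force at its end, in the units of the state.
- ctrl.get_obs(): the state, without advancing time (a new reading comes with each control period).
- ctrl.camera(name): name is "side" or "top" or "wrist"; returns a dict with "image" (420x560x3 uint8, red, green, blue), "fx", "fy", "cx", "cy" (pixels), "camera_from_world" (4x4, takes a point from world to camera coordinates); the wrist camera has in their place "hand_eye" (4x4, takes a point from camera to tool coordinates, whose origin is the TCP and whose axes are the flange's). Camera axes: x right, y up, looking along -z (the intrinsics and any distortion apply to the point x, -y, -z); pixel columns grow to the right and rows downward; lengths in m; the calibration is good to about 2 mm. A picture is of the moment at which its call begins: read the wrist's pose just before it. There is no depth.
- ctrl.hand_in(): hands the job in; it is judged then, once.
The state is a dict: "time_s": time; "qpos": joint angles; "joint_vel": joint speeds; "tau": joint torques, N m; "ee_pos": TCP position; "eef_rot": TCP orientation; "force": force on the tool from outside, world axes, zero at the start; "moment": the same for the moment, N m; "grip_width": finger opening in m; "grip_force": force on a finger pad.
Only numpy, scipy, OpenCV 4.12 (cv2) and the standard library are available. Lean on these libraries where they do the work, as an engineer would, in place of code of your own. Each camera call takes 0.05 s, during which the arm holds its last target. There are 200 camera calls.

## Task

The cleaned drain-pump filter stands in the rinsing tray: put it back into the bore of the pump module, turning it gently until its notch finds the hidden key and it drops fully home with its flange flat on the deck, without ever forcing it (never push it harder than about 40 N). Then slide the latch fully closed over the flange and let go, leaving everything else on the counter where it is.

Things in the scene. Friction and masses are not known exactly. Their poses are not given: they have to be found in the camera images.
- filter: White drain-pump filter, loose, 0.15 to 0.31 kg, upright in the tray. Origin: centre of its underside; z up its axis. From below: round skirt 52 mm across, 30 mm tall; flange 72 mm across, 5 mm thick (30 to 35 mm up); square grip stem on top. Its x axis points to the notch. Home in the bore: flange flat on the deck, underside 30 mm below the deck.
- filter_grip (a point): Middle of the top of the filter's grip stem, on its axis, 77 mm above its underside. The stem is 22 x 22 mm, sides along the filter's x and y, and 42 mm tall down to the flange.
- filter_notch (a point): Foot of the filter's only notch, 26 mm out on its +x side: an open groove 9 mm wide and 7 mm deep, the whole height of the skirt (the flange is not notched). A small raised bar on top of the flange, 17 to 33 mm out, points the same way.
- tray: Square steel rinsing tray, fixed, 150 x 150 mm, floor 4 mm thick, rim 10 mm high. Origin: centre of its underside.
- module: Grey drain-pump module, a fixed block; its top, the deck, is 48 mm up. Origin: on the counter under the bore's axis. In its frame the block spans x -65 to 65, y -60 to 150 mm, with a 40 mm motor stub out to y = -105 and stubs on its x sides out to 85 mm. The slide latch is on the +y half.
- bore (a point): Centre of the bore's mouth, on the deck (48 mm up), axes as the module's. Bore 56 mm across, 36 mm deep, 1.5 to 2 mm play round the skirt. In it is one fixed upright key rib, 6 mm wide, 8 mm inward from the wall, top 12 mm below the deck. Its direction is not measured: from the bore's axis it lies anywhere within 0.8 rad (46 degrees) either side of the module's +x axis.
- bore_key (a point): Point on the bore's axis, 12 mm below the deck, level with the top of the key rib. Here the skirt lands on the rib, flange 18 mm above the deck. Turned under a light push of a few N, with its notch (filter's +x) towards the rib within about 3 degrees, the filter is free to go down 18 mm more, to home. It is not held by a spring or catch.
- latch (a joint): Slide latch, m: 0 open (as found), 0.030 fully closed at its stop, overlapping the flange by 12 mm. Slides along the module's -y, towards the bore, takes about 2.5 N, stays where left. Its tongue, 40 mm wide, 8 to 14 mm above the deck, clears the flange of a filter that is home and is blocked by one that is not. Guide rails beside it: 15 mm high, 60 mm over both.
- latch_post (a point): Centre of the top of the latch's black finger post, 95 mm above the counter: a bar 16 mm (module x) by 24 mm (module y), standing 34 mm up from the latch; its centre is 80 mm from the bore's axis when open, 50 mm when closed. Pinch it across the 16 mm, or push it.
- screwdriver: Bystander: screwdriver lying on the counter, about 200 mm long.
- detergent: Bystander: white detergent bottle, 72 mm across, 190 mm tall. Origin: centre of its underside.
- softener: Bystander: blue softener bottle, 64 mm across, 160 mm tall. Origin: centre of its underside.
- brush: Bystander: cleaning brush lying on the counter, about 200 mm long.
- cup: Bystander: white mug, 76 mm across, 85 mm tall. Origin: centre of its underside.
- wrench: Bystander: steel wrench lying flat.
- gasket: Bystander: black rubber gasket ring, 68 mm across, 6 mm thick, flat on the counter. Origin: centre of its underside.
Mind the look-alikes: they are no part of the job. What is shaped like the filter but turquoise is not meant.

How it is judged:
On the way:
1. the filter is fully home in the bore while the latch is still open (z of filter in the frame of bore below -0.0265 m and horizontal distance between filter and bore below 0.005 m and angle between filter's own z axis and vertical below 0.08 rad and value of joint latch below 0.01 m), for 0.2 s.
At the end, for the whole second after the job is handed in: The filter is home in the bore (underside at least 26.5 mm below the deck, centred within 5 mm, upright within 0.08 rad) and at rest, the latch is closed over it (joint above 0.026 m), and the robot has let go (z of filter in the frame of bore below -0.0265 m and horizontal distance between filter and bore below 0.005 m and angle between filter's own z axis and vertical below 0.08 rad and value of joint latch above 0.026 m and linear speed of filter below 0.02 m/s); the robot touches nothing.
It fails at once if the filter is forced against the module with more than 45 N (contact force between filter and module above 45 N).
It fails at once if a bystander is moved by more than 30 mm (distance of any of screwdriver, detergent, softener, brush, cup, wrench, gasket from where it was at the start of the episode above 0.03 m).
It also fails if it takes over 72 s, if anything falls off the work surface, if the arm or the gripper's body presses on something with over 40 N, if the wrist force passes 120 N, or if a joint passes its speed limit or range.

## Working session

There is one attempt and no reset: what is moved stays moved. The work goes in short steps, Python scripts to look and compute and a tool call to move; the robot and the scene stay as the last step left them, time stands still between calls to the robot, and variables do not carry over. Pictures are saved under pics/ and viewed, at most 10 in all, crops included, and the job is handed in when it is done.

Besides the shell and the picture viewer there is one more tool, called after "Request:" as name([rows], argument=value, ...), one row to a line, values as JSON. servo_tool: Moves the arm, as the interface text tells. Its arguments: {"type":"object","properties":{"motion":{"type":"array","items":{"type":"array","items":{"type":"number"}}},"squeeze":{"type":"number"}},"required":["motion"]}

```bash
mkdir -p pics; cat > h.py <<'E'
import numpy as np,cv2
from scipy.spatial.transform import Rotation as R
from station import ctrl
def cam(n):
    o=ctrl.get_obs(); c=ctrl.camera(n)
    if n=="wrist":
        T=np.eye(4);T[:3,:3]=R.from_euler('xyz',o["eef_rot"]).as_matrix();T[:3,3]=o["ee_pos"]
        W=T@np.array(c["hand_eye"])
    else: W=np.linalg.inv(np.array(c["camera_from_world"]))
    c["W"]=W; c["bgr"]=cv2.cvtColor(c["image"],cv2.COLOR_RGB2BGR); return c
def ray(c,u,v):
    d=np.array([(u-c["cx"])/c["fx"],-(v-c["cy"])/c["fy"],-1]); return c["W"][:3,3],c["W"][:3,:3]@d
def onz(c,u,v,z):
    p,d=ray(c,u,v); return p+d*(z-p[2])/d[2]
def proj(c,P):
    q=np.linalg.inv(c["W"])@np.append(P,1); return np.array([c["cx"]+c["fx"]*q[0]/-q[2],c["cy"]-c["fy"]*q[1]/-q[2]])
E
python3 - <<'E'
from h import *
o=ctrl.get_obs();print({k:np.round(v,3) for k,v in o.items()})
for n in("top","side"):
    c=cam(n);cv2.imwrite(f"pics/{n}0.png",c["bgr"]);print(n,[k for k in c],c["fx"],c["cx"],c["cy"],np.round(c["W"],3))
E
```

```text
{'time_s': np.float64(0.0), 'qpos': array([-1.246,  0.3  ,  1.522, -0.   ,  1.321, -0.067]), 'joint_vel': array([ 0.001,  0.001, -0.   , -0.   , -0.001, -0.   ]), 'tau': array([ 0.0000e+00, -5.3180e+01, -3.5274e+01,  7.1000e-02,  2.4000e-02,
       -0.0000e+00]), 'ee_pos': array([ 0.21 , -0.508,  0.404]), 'eef_rot': array([-3.14 , -0.   ,  0.392]), 'force': array([-0.962,  0.1  , -0.451]), 'moment': array([-0.06 , -0.028,  0.002]), 'grip_force': np.float64(0.0), 'grip_width': np.float64(0.094)}
top ['image', 'fx', 'fy', 'cx', 'cy', 'camera_from_world', 'W', 'bgr'] 511.6676130604592 279.425427935877 204.50173728084312 [[ 0.000e+00  9.960e-01 -8.800e-02  4.120e-01]
 [-1.000e+00  1.000e-03  9.000e-03  1.000e-03]
 [ 9.000e-03  8.800e-02  9.960e-01  1.612e+00]
 [ 0.000e+00  0.000e+00  0.000e+00  1.000e+00]]
side ['image', 'fx', 'fy', 'cx', 'cy', 'camera_from_world', 'W', 'bgr'] 438.33845582304286 280.7582326766783 209.73816347772765 [[-0.913  0.203 -0.354  0.176]
 [-0.408 -0.451  0.794  0.841]
 [ 0.001  0.869  0.494  0.628]
 [ 0.     0.     0.     1.   ]]
```

View pics/top0.png

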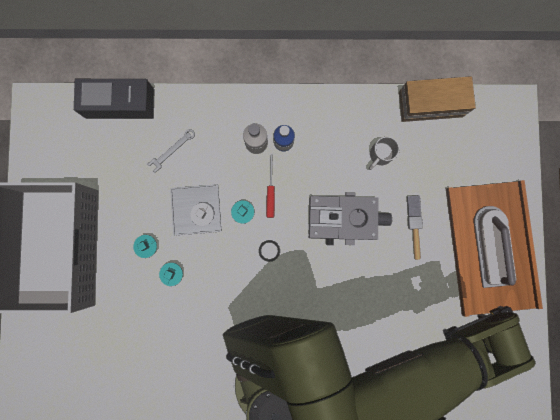

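View pics/side0.png

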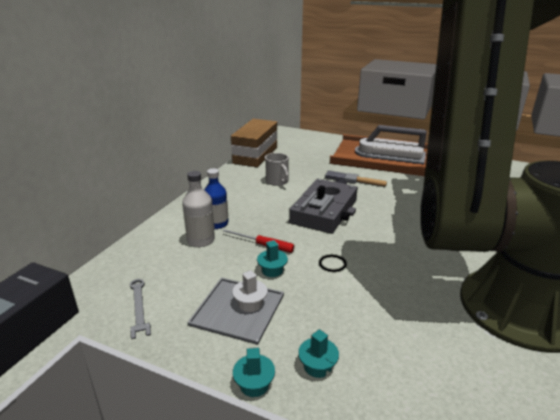

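White in tray: top (202,213), side (249,290). The turquoise ones at top (242,211), (146,245) and (171,274) are look-alikes. The white one in the tray fits the description, so I'll confirm it in an enlarged crop and measure.

```bash
python3 - <<'E'
from h import *
c=cam("top");im=c["bgr"]
a=im[175:255,165:405];cv2.imwrite("pics/crop0.png",cv2.resize(a,None,fx=3.3,fy=3.3,interpolation=cv2.INTER_CUBIC))
for n,u,v,z in [("grip",202,213,.06),("bore",358,217,.048),("post",333,216,.095),("tray",197,210,.01)]:print(n,onz(c,u,v,z).round(3))
E
```

```text
grip [0.523 0.221 0.06 ]
bore [ 0.512 -0.255  0.048]
post [ 0.512 -0.173  0.095]
tray [0.536 0.244 0.01 ]
```

View pics/crop0.png

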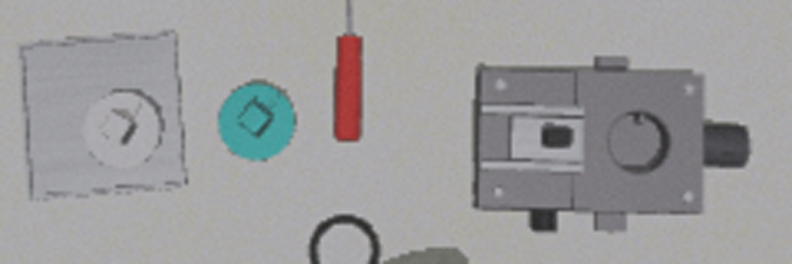

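The white filter at crop (123,127) stands in the tray and is confirmed. The module's bore is at crop (638,140), with a dark tick at its top (637,118) that is likely the rib. Next I'll take a close look at the bore on the way.

Request:
servo_tool([
  [0, 5, 5, 0, 0],
  [0, 11, 11, 0, 0],
  [0, 17, 16, 0, 0],
  [0, 22, 21, 0, 0],
  [0, 26, 25, 0, 0],
  [0, 26, 25, 0, 0],
  [0, 26, 25, 0, 0],
])

```text
time_s: 1.02
ee_pos: [0.4716, -0.2562, 0.4043]
eef_rot: [-3.141, 0.0, 0.396]
force: [-0.2, -0.5, 0.2]
grip_width: 0.0942
grip_force: 0.0
```

```bash
python3 - <<'E'
from h import *
c=cam("wrist");o=ctrl.get_obs();print(o["time_s"],o["ee_pos"].round(4),o["eef_rot"].round(4),o["force"].round(2));print(np.round(c["hand_eye"],3),c["fx"])
print(proj(c,[.512,-.255,.048]),proj(c,[.512,-.173,.095]))
cv2.imwrite("pics/w0.png",c["bgr"])
np.save("w0.npy",c,allow_pickle=True)
E
```

```text
1.075 [ 0.4706 -0.2575  0.4043] [-3.1411e+00  5.0000e-04  3.9420e-01] [-0.81 -0.4  -0.58]
[[-0.     0.963  0.268  0.078]
 [ 1.     0.001 -0.001  0.   ]
 [-0.001  0.268 -0.963  0.021]
 [ 0.     0.     0.     1.   ]] 316.42267214218174
[292.24736697 160.86889667] [209.32647625 131.50554233]
```

View pics/w0.png

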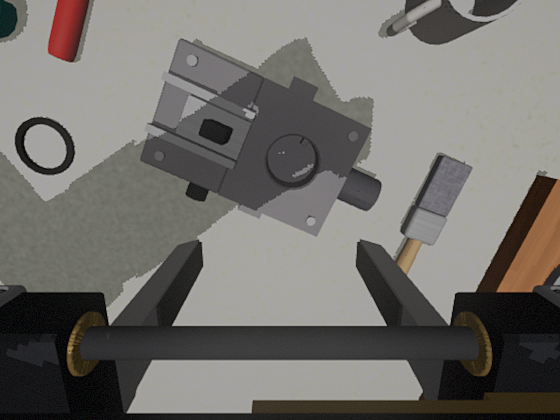

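The bore is at (292,160), the post at (215,131), and the deck screws at (193,60), (160,155), (353,135) and (311,221). A faint tick at about (303,142) may be the rib. I'll enlarge it and measure.

```bash
python3 - <<'E'
from h import *
c=np.load("w0.npy",allow_pickle=True).item();g=c["bgr"]
a=g[120:200,250:335];a=cv2.resize(a,None,fx=7,fy=7,interpolation=cv2.INTER_CUBIC)
cv2.imwrite("pics/bore.png",cv2.convertScaleAbs(a,alpha=2.2,beta=-20))
S=[onz(c,u,v,.048) for u,v in[(193,60),(160,155),(353,135),(311,221)]]
for s in S:print(s.round(4))
d=(S[0]-S[2]+S[1]-S[3]);print("module y dir yaw-90:",np.degrees(np.arctan2(d[1],d[0]))-90)
print(onz(c,292,160,.048),onz(c,215,131,.095),onz(c,303,142,.036))
E
```

```text
[ 0.5646 -0.1273  0.048 ]
[ 0.4642 -0.1244  0.048 ]
[ 0.5606 -0.3024  0.048 ]
[ 0.4589 -0.3006  0.048 ]
module y dir yaw-90: -1.5084344547045134
[ 0.51273763 -0.25439847  0.048     ] [ 0.51434427 -0.17748949  0.095     ] [ 0.53387732 -0.25870737  0.036     ]
```

View pics/bore.png

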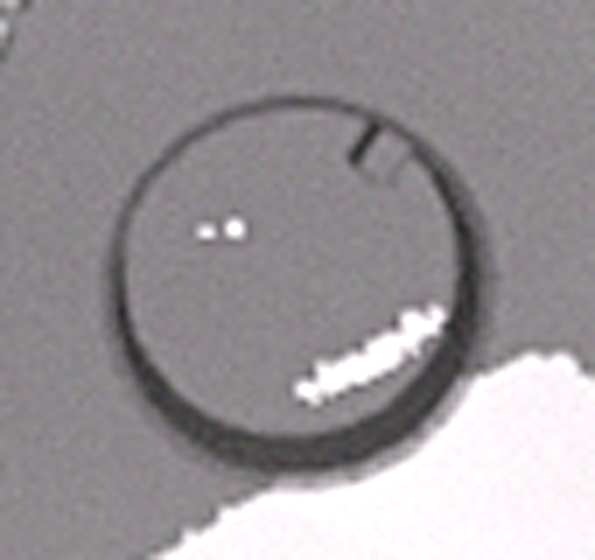

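The crop shows the rim circle centred near (300,290) and the rib at its upper right, inner end about (371,174), outer about (395,135).

```bash
python3 - <<'E'
from h import *
c=np.load("w0.npy",allow_pickle=True).item()
f=lambda x,y,z:onz(c,250+x/7-.43,120+y/7-.43,z)
r=[f(*p,.048) for p in[(110,280),(490,280),(300,95),(300,485)]]
for p in r:print(p.round(4))
C,_=cv2.minEnclosingCircle(np.array([q[:2] for q in r],np.float32));print(C,_)
C=np.mean(r,0)
i=f(371,174,.036);o=f(395,135,.036);print(C,i,o)
for p in(i-C,o-C,o-i):print(np.linalg.norm(p[:2])*1e3,np.degrees(np.arctan2(p[1],p[0])))
E
```

```text
[ 0.5023 -0.2282  0.048 ]
[ 0.5243 -0.281   0.048 ]
[ 0.5382 -0.2439  0.048 ]
[ 0.4844 -0.2671  0.048 ]
(0.5113145709037781, -0.25550174713134766) 0.0293971449136734
[ 0.51232013 -0.25506918  0.048     ] [ 0.53135199 -0.25931532  0.036     ] [ 0.53814258 -0.26034143  0.036     ]
19.499777669963326 -12.577104118364705
26.355184064072375 -11.539661994716406
6.867684020510591 -8.592859810216837
```

Request:
servo_tool([
  [0, 0, 6, 0, 0],
  [0, 0, 12, 0, 0],
  [0, 0, 18, 0, 0],
  [0, 0, 24, 0, 0],
  [0, 0, 30, 0, 0],
  [0, 0, 36, 0, 0],
  [0, 0, 42, 0, 0],
  [0, 0, 45, 0, 0],
  [0, 0, 45, 0, 0],
  [0, 0, 45, 0, 0],
])

```text
time_s: 2.33
ee_pos: [0.4702, 0.1903, 0.4045]
eef_rot: [3.141, 0.0, 0.391]
force: [-0.1, -0.1, -0.3]
grip_width: 0.094
grip_force: 0.0
```

```bash
python3 - <<'E'
from h import *
c=cam("wrist");o=ctrl.get_obs();print(o["time_s"],o["ee_pos"].round(4),o["eef_rot"].round(4),o["force"].round(2))
p=proj(c,[.523,.221,.06]);print(p)
np.save("w1.npy",c,allow_pickle=True)
u,v=np.clip(p.astype(int),60,360)
a=c["bgr"][v-60:v+60,u-60:u+60];print(u-60,v-60)
cv2.imwrite("pics/w1.png",cv2.convertScaleAbs(cv2.resize(a,None,fx=5,fy=5,interpolation=cv2.INTER_CUBIC),alpha=1.3,beta=-40))
E
```

```text
2.375 [0.4703 0.1902 0.4047] [3.1414e+00 1.0000e-04 3.9000e-01] [0.52 0.17 0.26]
[269.92044709 139.41601665]
209 79
```

View pics/w1.png

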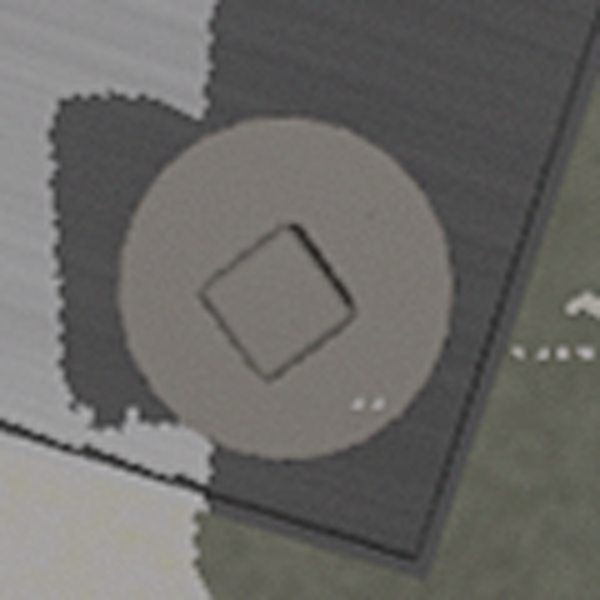

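The crop shows the stem top's corners at (202,294), (292,225), (355,307) and (268,380), with the flange around (286,288). The bar is hidden in the low contrast, so I'll enhance both views.

```bash
python3 - <<'E'
from h import *
c=np.load("w1.npy",allow_pickle=True).item()
K=[(202,294),(292,225),(355,307),(268,380)]
f=lambda x,y,z:onz(c,209+x/5-.4,79+y/5-.4,z)
P=np.array([f(*k,.081) for k in K]);print(P.round(4),"stem",P.mean(0),"flange",f(286,288,.039))
for i in range(4):
  d=P[(i+1)%4]-P[i];print(np.linalg.norm(d),np.degrees(np.arctan2(d[1],d[0])))
def eq(a,s):
    g=cv2.cvtColor(cv2.GaussianBlur(a,(0,0),.8),cv2.COLOR_BGR2GRAY);g=cv2.resize(g,(400,400),interpolation=cv2.INTER_CUBIC)
    lo,hi=s;return np.clip((g.astype(float)-lo)*255/(hi-lo),0,255).astype(np.uint8)
a=c["bgr"][99:175,229:305];g=cv2.cvtColor(a,cv2.COLOR_BGR2GRAY);m=np.median(g)
t=cam("top")["bgr"][195:231,184:220];mt=np.percentile(cv2.cvtColor(t,cv2.COLOR_BGR2GRAY),85);print(m,mt)
cv2.imwrite("pics/bar.png",np.hstack([eq(a,(m-25,m+25)),eq(t,(mt-40,mt+25))]))
E
```

```text
[[0.5186 0.2397 0.081 ]
 [0.5365 0.2287 0.081 ]
 [0.5272 0.2123 0.081 ]
 [0.5085 0.2224 0.081 ]] stem [0.52269238 0.22579694 0.081     ] flange [0.523148   0.22637456 0.039     ]
0.021006804892805195 -31.340726574435667
0.018838371596322512 -119.48919136199218
0.021316604957144446 151.755471093734
0.019982624990649872 59.60546144916459
121.0 99.0
```

View pics/bar.png

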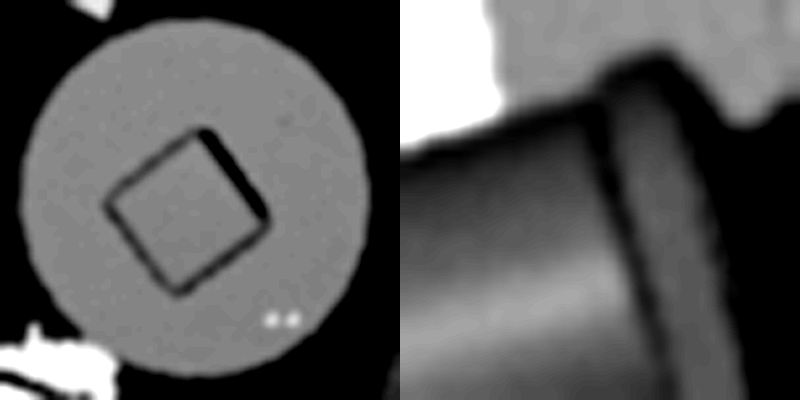

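The left half is the wrist view, with only a faint mark upper right at (285,120). In the right half the arm now blocks the top camera, so I'll use the stored first top picture.

```bash
python3 - <<'E'
from h import *
t=cv2.imread("pics/top0.png")
A=[]
for u,v in((202,213),(243,211)):
    g=cv2.cvtColor(t[v-20:v+20,u-20:u+20],cv2.COLOR_BGR2GRAY)
    g=cv2.resize(g,(400,400),interpolation=cv2.INTER_CUBIC).astype(float);lo,hi=np.percentile(g,[12,97]);A.append(np.clip((g-lo)*255/(hi-lo),0,255).astype(np.uint8))
cv2.imwrite("pics/bar2.png",np.hstack(A))
c=np.load("w1.npy",allow_pickle=True).item();
C=[.5229,.2260]
g=cv2.GaussianBlur(cv2.cvtColor(c["bgr"],cv2.COLOR_BGR2GRAY).astype(np.float32),(0,0),.7)
# radial samples over the bar (17-33mm) in the four stem directions, across +-8 mm
for a in(-30,60,150,240):
    r=np.radians(a);e=np.array([np.cos(r),np.sin(r)]);n=np.array([-e[1],e[0]])
    row=[]
    for w in range(-9,10,2):
        q=[proj(c,[*(np.array(C)+e*l/1e3+n*w/1e3),.039]) for l in range(21,32,2)]
        row.append(np.mean([g[int(round(y)),int(round(x))] for x,y in q]))
    print(a,np.round(row,1))
E
```

```text
-30 [122.5 122.6 122.6 122.4 122.5 121.8 122.9 122.7 123.  123.3]
60 [123.1 123.2 123.2 123.2 123.  122.7 122.8 122.9 123.  122.9]
150 [122.1 122.3 122.5 122.  122.3 122.1 122.1 122.2 121.8 121.8]
240 [121.5 121.3 121.7 125.7 123.8 124.7 121.8 121.8 121.5 121.7]
```

View pics/bar2.png

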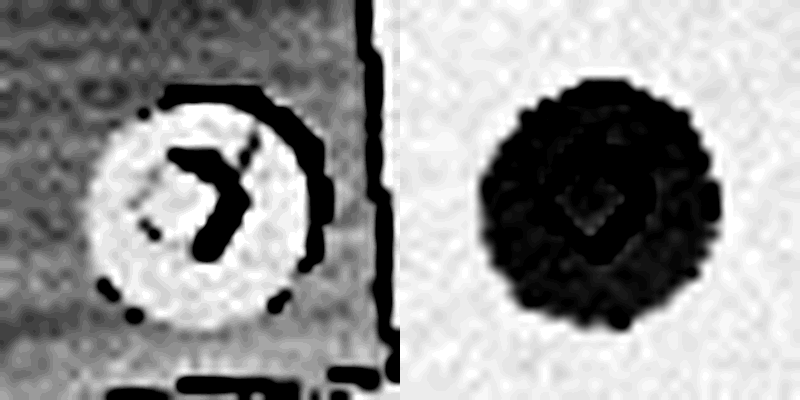

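In the left half (first top picture) the flange is centred at (205,205). The bar's shadow line runs from (240,165) to (257,128), so the notch points at about -30° in the world, while the rib lies at about -11.5°. Now the grasp.

Request:
servo_tool([
  [0, 2, 1, 0, 10],
  [0, 4, 2.5, 0, 20],
  [0, 5.3, 3.6, 0, 30],
  [0, 5.3, 3.6, -3, 37.6],
  [0, 5.3, 3.6, -7, 37.6],
  [0, 5.3, 3.6, -11, 37.6],
  [0, 5.3, 3.6, -14, 37.6],
  [0, 5.3, 3.6, -15.8, 37.6],
  [0, 5.3, 3.6, -15.8, 37.6],
  [0.5, 5.3, 3.6, -15.8, 37.6],
  [0.9, 5.3, 3.6, -15.8, 37.6],
  [1, 5.3, 3.6, -15.8, 37.6],
  [1, 5.3, 3.6, -15.8, 37.6],
  [1, 5.3, 3.6, -15.8, 37.6],
  [1, 5.3, 3.6, -15.8, 37.6],
], squeeze=25)

```text
time_s: 4.3
ee_pos: [0.523, 0.2277, 0.2466]
eef_rot: [-3.142, 0.0, 1.048]
force: [0.2, -0.2, 0.5]
grip_width: 0.037
grip_force: 0.0
```

Request:
servo_tool([
  [1, 0, 0, 0, 0],
  [1, 0, 0, 0, 0],
  [1, 0, 0, 0, 0],
  [1, 0, 0, 0, 0],
], squeeze=25)

```text
time_s: 4.8
ee_pos: [0.523, 0.2277, 0.2465]
eef_rot: [-3.141, 0.0, 1.048]
force: [1.1, 1.2, -0.7]
grip_width: 0.0214
grip_force: 25.0
```

Request:
servo_tool([
  [1, 0, 0, 4, 0],
  [1, 0, 0, 9, 0],
  [1, 0, -2, 13, 0],
  [1, 0, -7, 15, 0],
  [1, -0.2, -13, 15, 0],
  [1, -0.4, -19, 15, 4],
  [1, -0.6, -25, 15, 8],
  [1, -0.8, -31, 15, 12],
  [1, -1, -37, 15, 16],
  [1, -1.1, -42, 15, 18.5],
  [1, -1.1, -46, 15, 18.5],
  [1, -1.1, -48.1, 13, 18.5],
  [1, -1.1, -48.1, 10, 18.5],
  [1, -1.1, -48.1, 7, 18.5],
  [1, -1.1, -48.1, 5.5, 18.5],
  [1, -1.1, -48.1, 5.5, 18.5],
  [1, -1.1, -48.1, 5.5, 18.5],
])

```text
time_s: 6.92
ee_pos: [0.5123, -0.2532, 0.3026]
eef_rot: [3.14, 0.0, 1.371]
force: [1.2, -0.8, -1.5]
grip_width: 0.0214
grip_force: 25.0
```

```bash
python3 - <<'E'
from h import *
o=ctrl.get_obs();print(o["time_s"],o["ee_pos"].round(4),o["eef_rot"].round(4),o["force"].round(2))
c=cam("wrist");s=cam("side")
print(proj(c,[.512,-.255,.048]),proj(s,[.512,-.255,.048]))
x,y=map(int,proj(s,[.512,-.255,.06]));
cv2.imwrite("pics/ins.png",np.hstack([cv2.resize(c["bgr"],(400,300)),cv2.resize(s["bgr"][y-60:y+60,x-80:x+80],(400,300),interpolation=cv2.INTER_CUBIC)]))
E
```

```text
6.925 [ 0.5123 -0.2532  0.3026] [3.1402e+00 4.0000e-04 1.3712e+00] [ 1.25 -0.81 -1.46]
[277.97509557 226.82356099] [328.87587438 189.87420997]
```

View pics/ins.png

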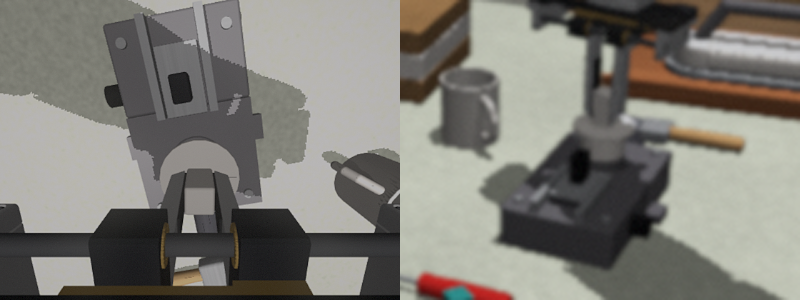

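Both halves show the filter held upright over the bore, seemingly centred. Descending gently.

Request:
servo_tool([
  [1, 0, 0, -0.6, 0],
  [1, 0, 0, -1.0, 0],
  [1, 0, 0, -1.2, 0],
  [1, 0, 0, -1.4, 0],
  [1, 0, 0, -1.4, 0],
])

```text
time_s: 7.65
ee_pos: [0.512, -0.2533, 0.2875]
eef_rot: [-3.141, -0.0, 1.371]
force: [-0.0, -0.2, -2.1]
grip_width: 0.0221
grip_force: 25.0
```

Request:
servo_tool([
  [1, 0, 0, -0.3, 0],
  [1, 0, 0, -0.6, 0],
  [1, 0, 0, -0.8, 0],
  [1, 0, 0, -1.0, 0],
  [1, 0, 0, -1.1, 0],
  [1, 0, 0, -1.1, 0],
])

```text
time_s: 8.4
ee_pos: [0.512, -0.2533, 0.2766]
eef_rot: [-3.141, -0.0, 1.371]
force: [-0.5, 0.0, -2.2]
grip_width: 0.0223
grip_force: 25.0
```

No reaction force 2 mm below the rib top, so the notch seems to be on the rib. Continuing down.

Request:
servo_tool([
  [1, 0, 0, -0.2, 0],
  [1, 0, 0, -0.4, 0],
  [1, 0, 0, -0.6, 0],
  [1, 0, 0, -0.8, 0],
  [1, 0, 0, -0.8, 0],
])

```text
time_s: 9.02
ee_pos: [0.512, -0.2533, 0.2684]
eef_rot: [-3.141, -0.0, 1.371]
force: [-0.6, -1.0, -3.3]
grip_width: 0.0219
grip_force: 25.0
```

Request:
servo_tool([
  [1, 0, 0, -0.2, 0],
  [1, 0, 0, -0.4, 0],
  [1, 0, 0, -0.6, 0],
  [1, 0, 0, -0.7, 0],
  [1, 0, 0, -0.7, 0],
])

```text
time_s: 9.65
ee_pos: [0.512, -0.2533, 0.2616]
eef_rot: [-3.141, -0.0, 1.371]
force: [-0.1, -0.9, -2.8]
grip_width: 0.0218
grip_force: 25.0
```

Request:
servo_tool([
  [1, 0, 0, -0.05, 0],
  [1, 0, 0, -0.1, 0],
  [1, 0, 0, -0.1, 0],
  [1, 0, 0, -0.1, 0],
])

```text
time_s: 10.15
ee_pos: [0.512, -0.2533, 0.2607]
eef_rot: [3.142, 0.0, 1.371]
force: [0.3, -0.1, -2.4]
grip_width: 0.0215
grip_force: 25.0
```

Request:
servo_tool([
  [0.5, 0, 0, 0, 0],
  [0.5, 0, 0, 0, 0],
  [0.5, 0, 0, 0, 0],
  [0.5, 0, 0, 0, 0],
  [0.5, 0, 0, 4, 0],
  [0.5, 0, 0, 9, 0],
  [0.5, 0, 4, 12, 0],
  [0.5, 0, 10, 14, 0],
  [0.5, 0, 14.5, 14, 10],
  [0.5, 0, 14.5, 14, 10],
  [0.5, 0, 14.5, 14, 10],
])

```text
time_s: 11.52
ee_pos: [0.512, -0.1086, 0.4006]
eef_rot: [-3.142, 0.0, 1.544]
force: [0.2, -0.4, -0.0]
grip_width: 0.047
grip_force: 0.0
```

```bash
python3 - <<'E'
from h import *
o=ctrl.get_obs();print(o["time_s"],o["ee_pos"].round(4),o["eef_rot"].round(4),o["force"].round(2),o["grip_width"])
s=cam("side");w=cam("wrist");t=cam("top")
x,y=map(int,proj(s,[.512,-.22,.06]))
print(proj(w,[.514,-.1745,.095]),proj(w,[.512,-.255,.06]))
cv2.imwrite("pics/home.png",np.hstack([cv2.resize(w["bgr"],(400,300)),cv2.resize(s["bgr"][y-45:y+45,x-60:x+60],(400,300),interpolation=cv2.INTER_CUBIC)]))
E
```

```text
11.525 [ 0.512  -0.1086  0.4006] [-3.1416e+00  2.0000e-04  1.5442e+00] [ 0.24 -0.43 -0.02] 0.04702942413177676
[282.38245278 271.13746583] [282.06058017 320.37908461]
```

View pics/home.png

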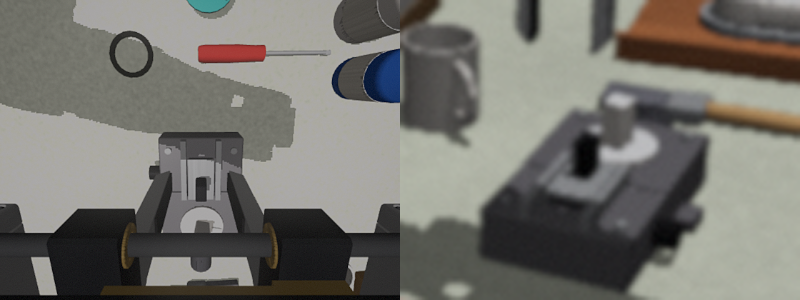

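The side view shows the flange flat on the deck and the stem upright behind the black post, with the latch open. Next I'll pinch the post and slide it.

Request:
servo_tool([
  [0.5, 0.2, -5, 0, 0],
  [0.5, 0.2, -6.7, -3, 0],
  [0.5, 0.2, -6.7, -7, 0],
  [0.5, 0.2, -6.7, -10, 0],
  [0.5, 0.2, -6.7, -12, 0],
  [0.5, 0.2, -6.7, -13.1, 0],
  [0.5, 0.2, -6.7, -13.1, 0],
  [1, 0.2, -6.7, -13.1, 0],
  [1, 0.2, -6.7, -13.1, 0],
  [1, 0.2, -6.7, -13.1, 0],
  [1, 0.2, -6.7, -13.1, 0],
  [1, 0.2, -6.7, -13.1, 0],
  [1, 0.2, -6.7, -13.1, 0],
], squeeze=15)

```text
time_s: 13.3
ee_pos: [0.5132, -0.1754, 0.2699]
eef_rot: [-3.138, -0.0, 1.546]
force: [-15.0, 0.8, 10.3]
grip_width: 0.0159
grip_force: 15.0
```

Request:
servo_tool([
  [1, -0.15, 0, 0, 0],
  [1, -0.2, 0, 0.1, 0],
  [1, -0.2, -0.5, 0.1, 0],
  [1, -0.2, -1, 0.1, 0],
  [1, -0.22, -1.5, 0.1, 0],
  [1, -0.24, -2, 0.1, 0],
  [1, -0.26, -2.4, 0.1, 0],
  [1, -0.26, -2.7, 0.1, 0],
  [1, -0.26, -2.7, 0.1, 0],
])

```text
time_s: 14.42
ee_pos: [0.5114, -0.2027, 0.2701]
eef_rot: [3.142, -0.0, 1.545]
force: [5.7, -0.5, -12.6]
grip_width: 0.0158
grip_force: 15.0
```

Request:
servo_tool([
  [1, 0.03, -0.1, -0.05, 0],
  [1, 0.03, -0.2, -0.05, 0],
  [1, 0.03, -0.3, -0.05, 0],
  [1, 0.03, -0.4, -0.05, 0],
  [1, 0.03, -0.4, -0.05, 0],
])

```text
time_s: 15.05
ee_pos: [0.5116, -0.2058, 0.27]
eef_rot: [-3.141, -0.002, 1.546]
force: [-1.1, 9.2, -3.7]
grip_width: 0.0158
grip_force: 15.0
```

The stop is felt (9 N) after 30.4 mm of travel. Releasing and retreating.

Request:
servo_tool([
  [1, 0, 0.1, 0, 0],
  [0.6, 0, 0.1, 0, 0],
  [0.5, 0, 0.1, 0, 0],
  [0.5, 0, 0.1, 0, 0],
  [0.5, 0, 0.1, 0, 0],
  [0.5, 0, 0.1, 0, 0],
  [0.5, 0, 0.1, 3, 0],
  [0.5, 0, 0.1, 7, 0],
  [0.5, 0, 4, 12, 0],
  [0.5, 0, 10, 14, 0],
  [0.5, 0, 16, 14, 0],
  [0.5, 0, 16, 14, 0],
  [0.5, 0, 16, 14, 0],
])

```text
time_s: 16.68
ee_pos: [0.5117, -0.0466, 0.4101]
eef_rot: [-3.142, 0.0, 1.546]
force: [-1.1, -0.3, -0.7]
grip_width: 0.0469
grip_force: 0.0
```

```bash
python3 - <<'E'
from h import *
s=cam("side");g=s["bgr"].max(2);H=cv2.imread("pics/side0.png").max(2)
# black post blob position at z=.095 plane, before and after
x,y=map(int,proj(s,[.512,-.21,.085]))
for im in(H,g):
    a=(im[y-30:y+30,x-35:x+35]<38).astype(np.uint8);n,_,st,ce=cv2.connectedComponentsWithStats(a)
    for i in range(1,n):
        if st[i,4]>25:print(st[i,4],ce[i]+[x-35,y-30],onz(s,*(ce[i]+[x-35,y-30]),.08).round(3))
    print('-')
print(proj(s,[.514,-.175,.08]),proj(s,[.512,-.205,.08]),ctrl.get_obs()["force"].round(1),ctrl.get_obs()["grip_width"])
E
```

```text
83 [320.96385542 191.79518072] [ 0.509 -0.175  0.08 ]
31 [344.5483871  210.64516129] [ 0.42  -0.101  0.08 ]
-
68 [324.41176471 187.55882353] [ 0.509 -0.203  0.08 ]
76 [347.98684211 205.47368421] [ 0.42  -0.131  0.08 ]
-
[319.43258665 191.43156786] [323.75249664 187.06783436] [ 0.6 -0.3  0.9] 0.04695024717469939
```

The post now stands at its closed position, and the latch could only close over a filter that is home.

```bash
python3 -c "
from station import ctrl
print(ctrl.hand_in())"
```

```text
the job is handed in; nothing more can be done
None
```

The job is handed in at about 17 s of robot time: the filter dropped home onto the hidden key with no measurable push, the latch is closed to its stop over the flange, the gripper has let go, and no bystander was touched as far as I could tell; no verdict came back.

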